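# Find the latched key on the switch box by touch and release it

### The job

One of the four identical push keys on the bench's switch box has been left latched down, a few millimetres lower than the rest. With the fingertips tap the keys lightly one after another from left to right, all four, to feel which one it is, and push none of them home while tapping; then press the latched key fully home and let go, so that it springs up level with the others. Never push a key home that was not latched, and do not pick up or shift the things that lie round the box.

Things in the scene. Friction and masses are not known exactly. Their poses are not given: they have to be found in the camera images.
- plate_centre (a point): Centre of the top face of the switch box, a grey box 80 x 212 x 45 mm with an aluminium face plate, fixed to the bench. The point lies at the box's top surface, 45 mm above the bench. z up; the row of keys runs along y, key 1 at the +y end.
- key_1: Key 1 of the row of four identical keys counted from the robot's left: a square-topped grey key cap 28 x 26 mm in a thin black frame, 48 mm from its neighbours. The origin is the fixed middle of the frame, level with the face plate, and stays still when the cap moves. The top of a cap stands 14 mm above this origin if the key is up, 10 mm above it if it is latched, and 5 mm above it when pressed home.
- key_2: Key 2 of the row of four identical keys counted from the robot's left: a square-topped grey key cap 28 x 26 mm in a thin black frame, 48 mm from its neighbours. The origin is the fixed middle of the frame, level with the face plate, and stays still when the cap moves. The top of a cap stands 14 mm above this origin if the key is up, 10 mm above it if it is latched, and 5 mm above it when pressed home.
- key_3: Key 3 of the row of four identical keys counted from the robot's left: a square-topped grey key cap 28 x 26 mm in a thin black frame, 48 mm from its neighbours. The origin is the fixed middle of the frame, level with the face plate, and stays still when the cap moves. The top of a cap stands 14 mm above this origin if the key is up, 10 mm above it if it is latched, and 5 mm above it when pressed home.
- key_4: Key 4 of the row of four identical keys counted from the robot's left: a square-topped grey key cap 28 x 26 mm in a thin black frame, 48 mm from its neighbours. The origin is the fixed middle of the frame, level with the face plate, and stays still when the cap moves. The top of a cap stands 14 mm above this origin if the key is up, 10 mm above it if it is latched, and 5 mm above it when pressed home.
- catch (a joint): The hidden catch inside the box that holds the latched key down (m): 0 = holding, 0.012 = let go. That key stays firm up to about 5.5 N, then gives 5 mm and is home at about 9 N, against a firm stop; let go from there it springs up, let go earlier it stays latched. Does not tell which key it is.
- latched_plunger (a joint): Height of the latched key's plunger inside the box, which the key cap rides on (m): 0 = latched, 0.005 = home, -0.004 = fully up. Does not tell which key it is.
- plain_1 (a joint): How far one of the three keys that are not latched is pushed in (m): 0 = fully up, 0.009 = home. It starts to give at about 3 N, takes about 9 N to go home and springs back by itself. Does not tell which key it is; the numbering is not the order in the row.
- plain_2 (a joint): How far one of the three keys that are not latched is pushed in (m): 0 = fully up, 0.009 = home. It starts to give at about 3 N, takes about 9 N to go home and springs back by itself. Does not tell which key it is; the numbering is not the order in the row.
- plain_3 (a joint): How far one of the three keys that are not latched is pushed in (m): 0 = fully up, 0.009 = home. It starts to give at about 3 N, takes about 9 N to go home and springs back by itself. Does not tell which key it is; the numbering is not the order in the row.
- tin: Round tin of grinding paste, 57 mm across, 37 mm high, behind the box. Origin: centre of its underside. Bystander.
- small_cap: Dark bearing cap (small arch), 18 x 54 x 21 mm, behind the box. Origin: centre of its underside. Bystander.
- small_tappet: Metal tappet, a plain cup 31 mm across and 25 mm high, in front of the box. Origin: centre of its underside. Bystander.
- gauge: Folded feeler gauge, a flat steel bar 16 x 95 x 12 mm, in front of the box. Origin: centre of its underside. Bystander.

How it is judged:
By the outcome, as a careful person would: the job done as asked, in the order asked, and still so for the second after the job is handed in, with the robot touching nothing.
It also fails if it takes over 42 s, if anything falls off the work surface, if the arm or the gripper's body presses on something with over 40 N, if the wrist force passes 120 N, or if a joint passes its speed limit or range.

### The arm

A 7-joint arm with a two-finger parallel gripper is mounted at the origin on a cart in front of the work surface, level with it; the furniture and walls round the work are solid. World frame = base frame: x ahead of the robot, y to its left, z up, the work surface at z = 0. Lengths are in m, angles in rad, forces in N, time in s.
With the tool pointing down it reaches from about 0.425 to 1.025 m from the base axis. Payload 9.4 kg.
Tool frame: the origin (TCP) lies midway between the tips of the shut fingers; the grasp point (between the pads) lies 19 mm behind it; z points along the fingers, y is the line along which they close (so a half turn about z gives the same grasp; the last joint's range is limited). The gripper opens to 93 mm and grips with 3 to 60 N. Pads are 15 mm wide; open, the fingers measure 128 mm over their backs; the gripper's body (75 mm by 188 mm) begins 65 mm behind the grasp point.
Start: joints at [-1.29, 0.599, -0.003, 1.599, 0.002, 0.943, -0.08], TCP at [0.254, 0.679, 0.219] pointing down, gripper open.
Joint ranges: [-2.57, 2.57], [-0.35, 1.97], [-1.29, 1.29], [0.11, 2.56], [-1.05, 4.19], [0.11, 1.86], [-2.63, 2.63]. Speed limits (rad/s): [2.22, 2.22, 3.01, 3.01, 3.14, 3.14, 3.14].

### API

Orientations are given as a rotation vector (axis times angle).
In Python, from workcell import r gives the robot as it stands.
- The arm moves only by the tool drive_tool, never from a script. Its argument "deltas" is a list that holds one entry, the list of rows, each a list of 7 numbers: the shift along the tool's x, y, z as a fraction of full scale, then the turn, a rotation vector about the tool's x, y, z as a fraction of full scale, then the finger opening in mm, from 0 to 93. A call has 1 to 12 rows; each row shifts and turns the commanded pose from where the row before left it, along the tool's axes as they then stand; what a row does not reach is not made up. Full scale, the value 1, is 0.1 m for a shift and 360 degrees for a turn. A row lasts 1/12 s, in which the tool goes at most 41.7 mm and 7.16 degrees, less where a joint would pass 70% of its speed; a pose out of reach is approached as far as the arm can. A call with a number of a shift or a turn outside -1 to 1 is refused whole. A call with a gripper value outside its range is refused whole. The fingers move at their own pace and stop on an object; "newtons" is the grip in N (left out, the last holds). Time passes only in rows, so rows that do not move let the fingers close. It gives the time, the measured TCP pose, the force, the opening and the grip force at its end, in the units of the state.
- r.get_state(): the state, without advancing time (a new reading comes with each control period).
- r.grab_frame(name): name is "scene" or "top"; returns a dict with "frame" (400x640x3 uint8, red, green, blue), "fx", "fy", "cx", "cy" (pixels), "R" (3x3) and "t" (3): a world point X has camera coordinates R X + t. Camera axes: x right, y down, z forward; pixel columns grow to the right and rows downward; lengths in m; the calibration is good to about 2 mm. A picture is of the moment at which its call begins. There is no depth.
- r.close_job(): hands the job in; it is judged then, once.
The state is a dict: "clock": time; "qpos": joint angles; "qvel": joint speeds; "tau": joint torques, N m; "eef_pos": TCP position; "tool_rot": TCP orientation; "contact_force": force on the tool from outside, world axes, zero at the start; "ft_torque": the same for the moment, N m; "opening": finger opening in m; "grasp_force": force on a finger pad.
Only numpy, scipy, OpenCV 4.12 (cv2) and the standard library are available. Lean on these libraries where they do the work, as an engineer would, in place of code of your own. Each camera call takes 0.05 s, during which the arm holds its last target. There are 200 camera calls.

## Working session

There is one attempt and no reset: what is moved stays moved. The work goes in short steps, Python scripts to look and compute and a tool call to move; the robot and the scene stay as the last step left them, time stands still between calls to the robot, and variables do not carry over. Pictures are saved under pics/ and viewed, at most 10 in all, crops included, and the job is handed in when it is done.

Besides the shell and the picture viewer there is one more tool, called after "Request:" in YAML: its name, and indented under it one key for each argument. drive_tool: Moves the arm, as the interface text tells. Shift numbers are shares of 0.1 m and turn numbers shares of 360 degrees, none past 1 either way. Its arguments: {"type":"object","properties":{"deltas":{"type":"array"},"newtons":{"type":"number"}},"required":["deltas"]}

```bash
mkdir -p pics; python3 - <<'E'
from workcell import r
import cv2,numpy as np
for n in("scene","top"):
    f=r.grab_frame(n);cv2.imwrite(f"pics/{n}0.png",f["frame"][:,:,::-1]);print(n,f["fx"],f["fy"],f["cx"],f["cy"],np.round(f["R"],4).tolist(),np.round(f["t"],4).tolist())
s=r.get_state();print(s)
E
```

```text
scene 497.31541740163954 497.31541740163954 322.4925482184465 195.1132928609502 [[0.477, -0.8788, -0.0116], [-0.6288, -0.332, -0.7031], [0.614, 0.3427, -0.711]] [-0.4501, 0.327, 0.6263]
top 519.5872914569426 519.5872914569426 316.96992354193804 208.99957686213293 [[0.0202, -0.9997, -0.0095], [-0.9898, -0.0187, -0.1414], [0.1412, 0.0123, -0.9899]] [-0.2047, 0.5501, 0.866]
{'clock': 0.1, 'qpos': array([-1.28974469,  0.60005678, -0.00252985,  1.60001073,  0.00180908,
        0.94290891, -0.0798285 ]), 'qvel': array([ 1.32713772e-03, -3.26658934e-03,  4.99086002e-04, -5.27256905e-04,
       -1.09928328e-04,  2.48438673e-03, -2.82507239e-05]), 'tau': array([ 4.17275325e-03, -7.66558313e+01,  1.50166992e+00, -2.52935565e+01,
       -5.23353147e-02,  1.37033901e-02,  5.93877212e-05]), 'eef_pos': array([0.25374836, 0.67869735, 0.21785208]), 'tool_rot': array([-5.58907288e-01, -3.09137131e+00,  2.16468519e-03]), 'contact_force': array([-0.24447057,  1.25853502, -0.61298686]), 'ft_torque': array([ 0.02932219, -0.00344052, -0.01706208]), 'grasp_force': 0.0, 'opening': 0.09309510439289408}
```

View pics/top0.png

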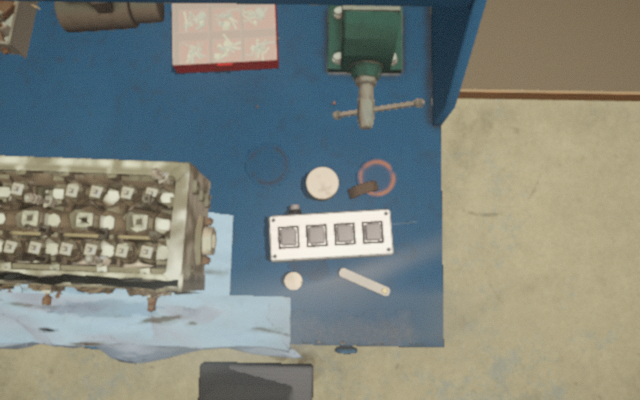

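View pics/scene0.png

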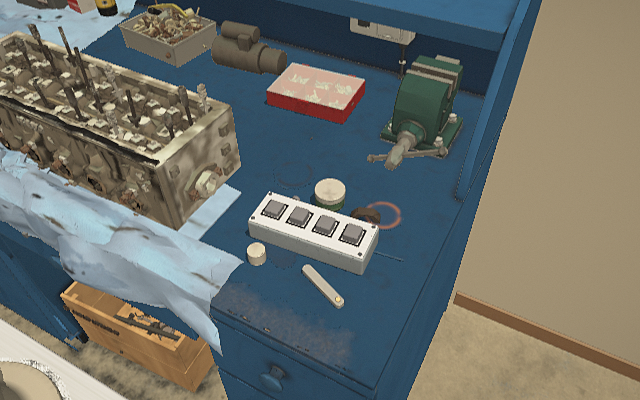

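The top view shows the white plate at about cols 268–393, rows 210–260. The keys sit at (288,237), (316,235), (344,233) and (373,231). The tin, cap and ring are behind the plate, with the tappet (293,281) and gauge (365,281) in front. I'll cast rays from both views.

```bash
cat > h.py <<'E'
import numpy as np
def ray(f,uv,z):
    R=np.array(f["R"]);t=np.array(f["t"]);c=-R.T@t
    d=R.T@np.array([(uv[0]-f["cx"])/f["fx"],(uv[1]-f["cy"])/f["fy"],1]);return c+d*(z-c[2])/d[2]
E
python3 - <<'E'
from workcell import r
from h import ray
import cv2,numpy as np
rois={"top":(264,205,398,266),"scene":(236,188,384,276)}
for n,(a,b,c,d) in rois.items():
    f=r.grab_frame(n);g=cv2.cvtColor(f["frame"],cv2.COLOR_RGB2HSV)
    m=((g[...,2]>170)&(g[...,1]<60)).astype(np.uint8);M=np.zeros_like(m);M[b:d,a:c]=m[b:d,a:c]
    cs,h=cv2.findContours(M,cv2.RETR_CCOMP,cv2.CHAIN_APPROX_NONE)
    for k,q in enumerate(cs):
        ar=cv2.contourArea(q)
        if ar>100:
            rc=cv2.minAreaRect(q)
            print(n,"hole" if h[0][k][3]>=0 else "outer",ar,np.round(rc[0],1),np.round(rc[1],1),round(rc[2],1),np.round(ray(f,rc[0],.045),4))
            if h[0][k][3]<0: print([np.round(ray(f,p,.045)[:2],4).tolist() for p in cv2.boxPoints(rc)])
    crop=f["frame"][b:d,a:c,::-1];cv2.imwrite(f"pics/{n}_crop.png",cv2.resize(crop,None,fx=5,fy=5,interpolation=cv2.INTER_CUBIC))
E
```

```text
top outer 164.5 [372.  231.5] [18.1 17. ] 86.4 [ 0.5158 -0.2891  0.045 ]
[[0.5302, -0.2735], [0.5326, -0.3026], [0.5016, -0.3047], [0.4992, -0.2756]]
top outer 5238.5 [330.5 234.9] [ 44.7 121.6] 86.6 [ 0.5087 -0.2181  0.045 ]
[[0.539, -0.1106], [0.5554, -0.3197], [0.4787, -0.3242], [0.4625, -0.1176]]
top hole 201.0 [287.5 237. ] [21. 24.] 0.0 [ 0.5036 -0.1444  0.045 ]
top hole 169.0 [312.  230.3] [16. 29.] 46.6 [ 0.516  -0.1862  0.045 ]
top hole 278.5 [344.3 233.6] [23.4 22.2] 85.6 [ 0.5114 -0.2417  0.045 ]
top hole 477.5 [372.4 232. ] [23.5 22.2] 85.6 [ 0.515  -0.2898  0.045 ]
scene outer 174.0 [255.5 250. ] [14. 17.] 90.0 [ 0.4173 -0.1646  0.045 ]
[[0.4228, -0.1443], [0.4357, -0.1687], [0.4119, -0.1843], [0.3993, -0.1605]]
scene outer 4036.0 [313.1 224.2] [125.5  38.3] 18.4 [ 0.5081 -0.2191  0.045 ]
[[0.4598, -0.1198], [0.5425, -0.0893], [0.5559, -0.3174], [0.4785, -0.3312]]
scene hole 459.0 [352.2 234.6] [23.3 23.3] 26.6 [ 0.5184 -0.2868  0.045 ]
scene hole 438.0 [325.2 225.6] [23.3 23.3] 26.6 [ 0.5149 -0.2384  0.045 ]
scene hole 417.5 [299.1 217.6] [21.8 23.8] 31.0 [ 0.5101 -0.1909  0.045 ]
scene hole 380.0 [274.  209.2] [25.9 19.3] 18.4 [ 0.5066 -0.1426  0.045 ]
scene outer 284.0 [329.5 194. ] [12. 29.] 90.0 [ 0.5838 -0.21    0.045 ]
[[0.5851, -0.1799], [0.6093, -0.2259], [0.5826, -0.2394], [0.5589, -0.1945]]
```

View pics/top_crop.png

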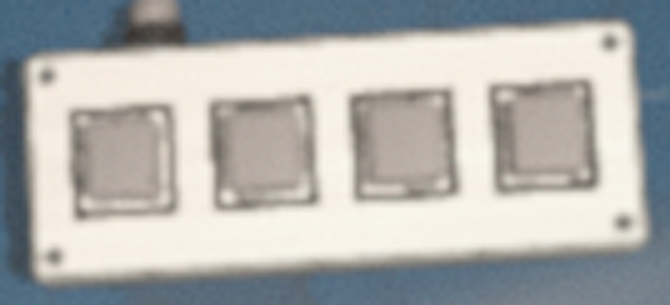

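The zoomed crop shows all four caps in their frames, with the row tilted about 4.5°. Both views put the plate centre at about (0.509, -0.2175). The keys work out to:

| Key | x | y |
|---|---|---|
| 1 | 0.503 | -0.146 |
| 2 | 0.507 | -0.194 |
| 3 | 0.511 | -0.241 |
| 4 | 0.514 | -0.289 |

I'll rise, shut the fingers and swing round high over the cylinder head.

Request:
drive_tool:
  deltas:
    - [[0,0,-0.4,0,0,0,0],[0,0,-0.4,0,0,0,0],[0,0,-0.4,0,0,0,0],[0,0,-0.4,0,0,0,0],[0,0,-0.4,0,0,0,0],[-0.4,-0.1,0,0,0,0.008,0],[-0.4,-0.1,0,0,0,0.008,0],[-0.4,-0.1,0,0,0,0.008,0],[-0.4,-0.1,0,0,0,0.008,0],[-0.4,-0.1,0,0,0,0.008,0],[-0.4,-0.1,0,0,0,0.008,0],[-0.4,-0.1,0,0,0,0.008,0]]
  newtons: 20

```text
clock: 1.2
eef_pos: [0.4645, 0.4809, 0.4184]
tool_rot: [-1.095, -2.944, 0.0]
contact_force: [0.6, 0.4, -0.4]
opening: 0.018
grasp_force: 0.0
```

Request:
drive_tool:
  deltas:
    - [[-0.4,-0.1,0,0,0,0.008,0],[-0.4,-0.1,0,0,0,0.008,0],[-0.4,-0.1,0,0,0,0.008,0],[-0.4,-0.1,0,0,0,0.008,0],[-0.4,-0.1,0,0,0,0.008,0],[-0.4,-0.1,0,0,0,0.008,0],[0,0,0,0,0,0,0]]

```text
clock: 1.78
eef_pos: [0.5829, 0.2551, 0.4193]
tool_rot: [1.539, 2.734, -0.004]
contact_force: [0.8, -1.4, 0.5]
opening: 0.0003
grasp_force: 0.0
```

```bash
cat >> h.py <<'E'
from scipy.spatial.transform import Rotation as Ro
K=np.array([[.503,-.1457],[.5068,-.1936],[.5106,-.2414],[.5143,-.2893]])
def rel(s,p,yaw=4.5):
    M=Ro.from_rotvec(s["tool_rot"]).as_matrix()
    T=np.c_[[np.sin(np.radians(-yaw))*-1*-1,0,0],[0,0,0],[0,0,0]]
    a=np.radians(yaw);y=np.array([np.cos(a),np.sin(a),0]);z=np.array([0,0,-1.]);T=np.c_[np.cross(y,z),y,z]
    print("clk",round(s["clock"],2),"pos",np.round(s["eef_pos"],4),"F",np.round(s["contact_force"],2),"open",round(s["opening"],4))
    print("shift tool units now",np.round(M.T@(np.array(p)-s["eef_pos"])/.1,3),"in target axes",np.round(T.T@(np.array(p)-s["eef_pos"])/.1,3),"turn",np.round(Ro.from_matrix(M.T@T).as_rotvec()/(2*np.pi),4))
E
sed -i '/T=np.c_\[\[np.sin/d' h.py
python3 -c "
from workcell import r
from h import *
rel(r.get_state(),[*K[0],.30])"
```

```text
clk 1.78 pos [0.5829 0.2551 0.4193] F [ 0.81 -1.4   0.54] open 0.0003
shift tool units now [-3.007 -2.762  1.207] in target axes [-3.933 -1.111  1.193] turn [0.0002 0.0007 0.0743]
```

Request:
drive_tool:
  deltas:
    - [[-0.35,-0.2,0,0,0,0.008,0],[-0.35,-0.2,0,0,0,0.008,0],[-0.35,-0.2,0,0,0,0.008,0],[-0.35,-0.2,0,0,0,0.008,0],[-0.35,-0.2,0,0,0,0.008,0],[-0.35,-0.2,0,0,0,0.008,0],[-0.35,-0.2,0,0,0,0.008,0],[-0.35,-0.2,0,0,0,0.008,0],[-0.35,-0.2,0,0,0,0.008,0],[-0.3,-0.1,0,0,0,0,0],[0,0,0,0,0,0,0],[0,0,0,0,0,0,0]]

```text
clock: 2.78
eef_pos: [0.5145, -0.1224, 0.419]
tool_rot: [2.103, 2.333, 0.001]
contact_force: [-0.3, 1.2, -0.4]
opening: 0.0003
grasp_force: 0.0
```

```bash
python3 -c "
from workcell import r
from h import *
rel(r.get_state(),[*K[0],.10])"
```

```text
clk 2.78 pos [ 0.5145 -0.1224  0.419 ] F [-0.26  1.19 -0.36] open 0.0003
shift tool units now [-0.22  -0.141  3.19 ] in target axes [-0.223 -0.133  3.19 ] turn [ 0.0001 -0.      0.004 ]
```

Request:
drive_tool:
  deltas:
    - [[-0.22,-0.14,0,0,0,0.004,0],[0,0,0.4,0,0,0,0],[0,0,0.4,0,0,0,0],[0,0,0.4,0,0,0,0],[0,0,0.4,0,0,0,0],[0,0,0.4,0,0,0,0],[0,0,0.4,0,0,0,0],[0,0,0.4,0,0,0,0],[0,0,0.3,0,0,0,0],[0,0,0.1,0,0,0,0],[0,0,0,0,0,0,0],[0,0,0,0,0,0,0]]

```text
clock: 3.78
eef_pos: [0.5041, -0.1437, 0.0991]
tool_rot: [-2.127, -2.311, -0.0]
contact_force: [0.1, -0.4, 0.9]
opening: 0.0008
grasp_force: 0.0
```

```bash
python3 -c "
from workcell import r
from h import *
import cv2
rel(r.get_state(),[*K[0],.065])
f=r.grab_frame('scene');g=r.grab_frame('top')
c=lambda f,a,b:cv2.resize(f['frame'][b:b+110,a:a+180,::-1],None,fx=4,fy=4)
import numpy as np
cv2.imwrite('pics/close1.png',cv2.resize(np.vstack([c(f,220,170),c(g,240,180)]),None,fx=.68,fy=.68))"
```

```text
clk 3.78 pos [ 0.5041 -0.1437  0.0991] F [ 0.14 -0.4   0.91] open 0.0008
shift tool units now [-0.019 -0.013  0.341] in target axes [-0.019 -0.013  0.341] turn [-0.     -0.0001  0.0007]
```

View pics/close1.png

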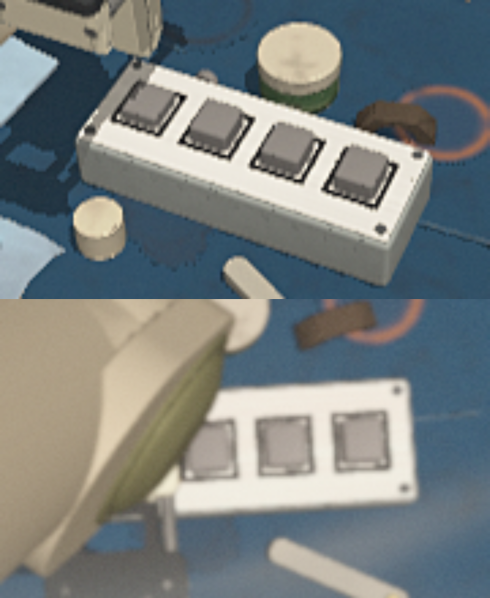

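The scene crop shows the four keys clear, with the arm at the upper left. The top crop shows the wrist covering key 1. I'll check where the TCP projects in each view and take a wider picture.

```bash
python3 -c "
from workcell import r
from h import *
import cv2
s=r.get_state()
for n in('scene','top'):
  f=r.grab_frame(n);X=np.array(f['R'])@s['eef_pos']+f['t'];print(n,f['fx']*X[0]/X[2]+f['cx'],f['fy']*X[1]/X[2]+f['cy'])
  if n=='scene':cv2.imwrite('pics/close2.png',f['frame'][:,:,::-1])"
```

```text
scene 271.38581541422514 187.13782677841957
top 285.0660942682308 233.1977641852613
```

View pics/close2.png

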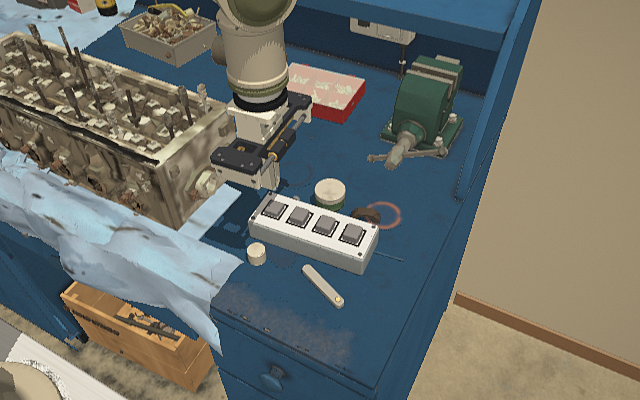

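The jaws are just above key 1, and the tip is where the projection puts it, at (271,187). Now a slow descent onto key 1.

Request:
drive_tool:
  deltas:
    - [[-0.02,-0.013,0.1,0,0,0,0],[0,0,0.1,0,0,0,0],[0,0,0.1,0,0,0,0],[0,0,0.04,0,0,0,0],[0,0,0.02,0,0,0,0],[0,0,0,0,0,0,0],[0,0,0,0,0,0,0]]

```text
clock: 4.57
eef_pos: [0.5024, -0.1465, 0.0624]
tool_rot: [-2.129, -2.31, 0.0]
contact_force: [0.3, 0.1, 0.3]
opening: 0.0006
grasp_force: 0.0
```

Request:
drive_tool:
  deltas:
    - [[0,0,0.01,0,0,0,0],[0,0,0.01,0,0,0,0],[0,0,0,0,0,0,0],[0,0,0,0,0,0,0]]

```text
clock: 4.9
eef_pos: [0.5025, -0.1463, 0.0608]
tool_rot: [2.128, 2.311, 0.0]
contact_force: [0.4, 0.8, 0.1]
opening: 0.0005
grasp_force: 0.0
```

Request:
drive_tool:
  deltas:
    - [[0,0,0.01,0,0,0,0],[0,0,0,0,0,0,0],[0,0,0,0,0,0,0]]

```text
clock: 5.15
eef_pos: [0.5025, -0.1463, 0.0597]
tool_rot: [2.128, 2.311, 0.0]
contact_force: [0.3, 0.3, 0.5]
opening: 0.0004
grasp_force: 0.0
```

Request:
drive_tool:
  deltas:
    - [[0,0,0.01,0,0,0,0],[0,0,0,0,0,0,0],[0,0,0,0,0,0,0]]

```text
clock: 5.4
eef_pos: [0.5024, -0.1463, 0.0586]
tool_rot: [-2.128, -2.311, 0.0]
contact_force: [0.4, 0.1, -0.1]
opening: 0.0003
grasp_force: 0.0
```

Request:
drive_tool:
  deltas:
    - [[0,0,0.01,0,0,0,0],[0,0,0,0,0,0,0],[0,0,0,0,0,0,0]]

```text
clock: 5.65
eef_pos: [0.5024, -0.1463, 0.0576]
tool_rot: [-2.128, -2.311, 0.0]
contact_force: [-0.2, -1.1, -0.9]
opening: 0.0004
grasp_force: 0.0
```

Request:
drive_tool:
  deltas:
    - [[0,0,0.01,0,0,0,0],[0,0,0,0,0,0,0],[0,0,0,0,0,0,0]]

```text
clock: 5.9
eef_pos: [0.5024, -0.1463, 0.0566]
tool_rot: [-2.128, -2.311, 0.0]
contact_force: [-0.2, 0.8, 0.1]
opening: 0.0005
grasp_force: 0.0
```

Request:
drive_tool:
  deltas:
    - [[0,0,0.01,0,0,0,0],[0,0,0,0,0,0,0],[0,0,0,0,0,0,0]]

```text
clock: 6.15
eef_pos: [0.5024, -0.1463, 0.0556]
tool_rot: [-2.128, -2.311, 0.0]
contact_force: [0.0, -0.4, -0.3]
opening: 0.0005
grasp_force: 0.0
```

Request:
drive_tool:
  deltas:
    - [[0,0,0.005,0,0,0,0],[0,0,0,0,0,0,0],[0,0,0,0,0,0,0]]

```text
clock: 6.4
eef_pos: [0.5025, -0.1463, 0.0553]
tool_rot: [2.128, 2.311, 0.0]
contact_force: [-1.4, 1.0, 4.7]
opening: 0.0004
grasp_force: 2.3
```

Request:
drive_tool:
  deltas:
    - [[0,0,0.005,0,0,0,0],[0,0,0,0,0,0,0],[0,0,0,0,0,0,0]]

```text
clock: 6.65
eef_pos: [0.5024, -0.1463, 0.0549]
tool_rot: [2.129, 2.31, 0.0]
contact_force: [-1.2, 0.4, 6.7]
opening: 0.0003
grasp_force: 3.0
```

Key 1 touches only at z≈0.0555 and is firm, which is what a latched key should feel like. I'll go on tapping the others.

Request:
drive_tool:
  deltas:
    - [[0,0,-0.11,0,0,0,0],[-0.16,0,0,0,0,0,0],[-0.16,0,0,0,0,0,0],[-0.16,0,0,0,0,0,0],[0,0,0,0,0,0,0],[0,0,0.05,0,0,0,0],[0,0,0,0,0,0,0],[0,0,0,0,0,0,0]]

```text
clock: 7.32
eef_pos: [0.5061, -0.1929, 0.0601]
tool_rot: [-2.126, -2.311, 0.0]
contact_force: [0.1, -0.7, 0.4]
opening: 0.0007
grasp_force: 0.0
```

Request:
drive_tool:
  deltas:
    - [[0,0,0.01,0,0,0,0],[0,0,0,0,0,0,0],[0,0,0,0,0,0,0]]

```text
clock: 7.57
eef_pos: [0.5065, -0.1937, 0.0596]
tool_rot: [-2.128, -2.311, -0.0]
contact_force: [0.8, 0.2, -0.4]
opening: 0.0008
grasp_force: 0.0
```

Request:
drive_tool:
  deltas:
    - [[0,0,0.005,0,0,0,0],[0,0,0,0,0,0,0],[0,0,0,0,0,0,0]]

```text
clock: 7.82
eef_pos: [0.5065, -0.1938, 0.0593]
tool_rot: [-2.128, -2.311, -0.001]
contact_force: [0.3, 2.3, 2.4]
opening: 0.0006
grasp_force: 1.4
```

Request:
drive_tool:
  deltas:
    - [[0,0,0.01,0,0,0,0],[0,0,0,0,0,0,0],[0,0,0,0,0,0,0]]

```text
clock: 8.07
eef_pos: [0.5065, -0.1939, 0.0582]
tool_rot: [-2.128, -2.311, -0.0]
contact_force: [0.1, 2.7, 3.6]
opening: 0.0003
grasp_force: 1.8
```

Request:
drive_tool:
  deltas:
    - [[0,0,-0.07,0,0,0,0],[-0.16,0,0,0,0,0,0],[-0.16,0,0,0,0,0,0],[-0.16,0,0,0,0,0,0],[0,0,0,0,0,0,0],[0,0,0.05,0,0,0,0],[0,0,0.005,0,0,0,0],[0,0,0.005,0,0,0,0],[0,0,0,0,0,0,0]]

```text
clock: 8.82
eef_pos: [0.5101, -0.2414, 0.059]
tool_rot: [-2.127, -2.311, 0.0]
contact_force: [-1.1, -1.0, 2.6]
opening: 0.0003
grasp_force: 1.5
```

Request:
drive_tool:
  deltas:
    - [[0,0,0.01,0,0,0,0],[0,0,0,0,0,0,0],[0,0,0,0,0,0,0]]

```text
clock: 9.07
eef_pos: [0.5101, -0.2414, 0.0581]
tool_rot: [-2.128, -2.31, -0.0]
contact_force: [-1.3, -0.3, 3.4]
opening: 0.0006
grasp_force: 1.8
```

Keys 2 and 3 are both up: contact at about 0.0593, giving at about 3 N. Next is key 4.

Request:
drive_tool:
  deltas:
    - [[0,0,-0.07,0,0,0,0],[-0.16,0,0,0,0,0,0],[-0.16,0,0,0,0,0,0],[-0.16,0,0,0,0,0,0],[0,0,0,0,0,0,0],[0,0,0.05,0,0,0,0],[0,0,0.005,0,0,0,0],[0,0,0.005,0,0,0,0],[0,0,0,0,0,0,0]]

```text
clock: 9.82
eef_pos: [0.5142, -0.2893, 0.0591]
tool_rot: [-2.128, -2.311, 0.0]
contact_force: [-1.3, -1.2, 3.1]
opening: 0.0004
grasp_force: 1.5
```

Request:
drive_tool:
  deltas:
    - [[0,0,0.01,0,0,0,0],[0,0,0,0,0,0,0],[0,0,0,0,0,0,0]]

```text
clock: 10.07
eef_pos: [0.5142, -0.2893, 0.0582]
tool_rot: [-2.128, -2.311, -0.0]
contact_force: [-0.1, 0.3, 3.1]
opening: 0.0007
grasp_force: 1.8
```

Only key 1 is latched. I'll go back to it.

Request:
drive_tool:
  deltas:
    - [[0,0,-0.2,0,0,0,0],[0.36,0,0,0,0,0,0],[0.36,0,0,0,0,0,0],[0.36,0,0,0,0,0,0],[0.36,0,0,0,0,0,0],[0,0,0,0,0,0,0],[0,0,0.1,0,0,0,0],[0,0,0.08,0,0,0,0],[0,0,0,0,0,0,0],[0,0,0,0,0,0,0]]

```text
clock: 10.9
eef_pos: [0.5019, -0.1477, 0.0592]
tool_rot: [-2.13, -2.308, 0.002]
contact_force: [-0.4, -0.0, -0.9]
opening: 0.0006
grasp_force: 0.0
```

Request:
drive_tool:
  deltas:
    - [[0,0,0.02,0,0,0,0],[0,0,0.02,0,0,0,0],[0,0,0.01,0,0,0,0],[0,0,0.01,0,0,0,0],[0,0,0.01,0,0,0,0],[0,0,0.01,0,0,0,0],[0,0,0,0,0,0,0],[0,0,0,0,0,0,0]]

```text
clock: 11.57
eef_pos: [0.5024, -0.1472, 0.0526]
tool_rot: [2.129, 2.309, 0.0]
contact_force: [-1.9, -1.7, 6.1]
opening: 0.0006
grasp_force: 3.2
```

Request:
drive_tool:
  deltas:
    - [[0,0,0.01,0,0,0,0],[0,0,0.01,0,0,0,0],[0,0,0,0,0,0,0],[0,0,0,0,0,0,0]]

```text
clock: 11.9
eef_pos: [0.5024, -0.1472, 0.0507]
tool_rot: [2.129, 2.309, 0.0]
contact_force: [-1.7, -1.9, 9.4]
opening: 0.0003
grasp_force: 4.4
```

Request:
drive_tool:
  deltas:
    - [[0,0,0.01,0,0,0,0],[0,0,0,0,0,0,0],[0,0,0,0,0,0,0]]

```text
clock: 12.15
eef_pos: [0.5024, -0.1472, 0.05]
tool_rot: [2.129, 2.309, 0.001]
contact_force: [-2.7, -1.9, 12.6]
opening: 0.0006
grasp_force: 6.2
```

Request:
drive_tool:
  deltas:
    - [[0,0,0.01,0,0,0,0],[0,0,0,0,0,0,0],[0,0,0,0,0,0,0]]

```text
clock: 12.4
eef_pos: [0.5025, -0.1472, 0.0498]
tool_rot: [2.129, 2.308, 0.002]
contact_force: [-5.0, -0.4, 24.7]
opening: 0.0004
grasp_force: 12.4
```

That is the firm stop. Now I'll let go, rise clear and look.

Request:
drive_tool:
  deltas:
    - [[0,0,-0.05,0,0,0,0],[0,0,-0.1,0,0,0,0],[0,0,-0.3,0,0,0,0],[0,0,-0.4,0,0,0,0],[0,0,-0.4,0,0,0,0],[0,0,-0.4,0,0,0,0],[0,0,-0.3,0,0,0,0],[0,0,0,0,0,0,0],[0,0,0,0,0,0,0],[0,0,0,0,0,0,0]]

```text
clock: 13.23
eef_pos: [0.5021, -0.1459, 0.243]
tool_rot: [-2.128, -2.311, -0.001]
contact_force: [0.1, -0.0, 0.3]
opening: 0.0003
grasp_force: 0.0
```

```bash
python3 -c "
from workcell import r
import cv2
f=r.grab_frame('scene');a=cv2.imread('pics/close2.png')
import numpy as np
c=lambda g:cv2.resize(g[180:290,230:400],None,fx=4,fy=4,interpolation=cv2.INTER_CUBIC)
cv2.imwrite('pics/after.png',cv2.resize(np.vstack([c(a),c(f['frame'][:,:,::-1])]),None,fx=.68,fy=.68))"
```

```text
(no output)
```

View pics/after.png

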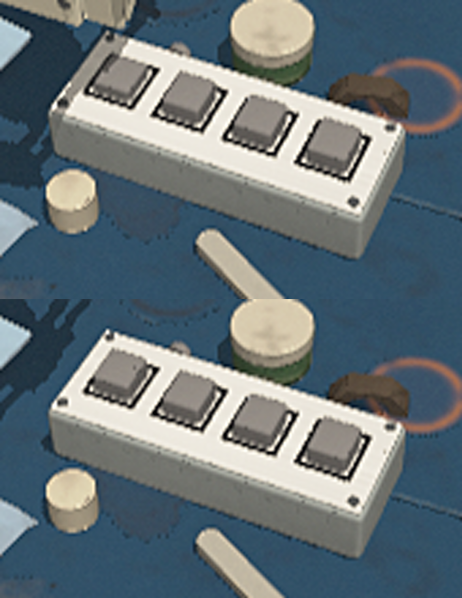

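In the lower picture, key 1 (crop about (122,370)) now stands as tall as the other three, and the things round the box haven't moved. The robot is clear, so I'll hand in.

```bash
python3 -c "
from workcell import r
print(r.close_job())"
```

```text
the job is handed in; nothing more can be done
None
```

I tapped all four keys from left to right and found key 1 latched; I pressed it home and let go, it sprang up level with the others, and the job is handed in at about 13 s.

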